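# Prop open the blue service lid

## Task

Open the small grey electronics case that has the blue lid: lift the lid by its black handle all the way up to its stop and let go, as its stiff hinge holds it for the moment. Then swing the prop rod at the case's near side up until the bent tip at its end sits in the holding hole of the blue lid, and let go. Leave the case with the yellow lid shut and its rod down.

Things in the scene. Friction and masses are not known exactly. Their poses are not given: they have to be found in the camera images.
- blue_case: Grey open-topped case 160 x 160 x 80 mm with a blue hinged lid, fixed to the bench. It stands sideways: its front (-x, lid handle) faces the robot's left, the lid's hinge the robot's right, and the prop rod lies along the side next to the robot (-y). Origin: centre of its underside, on the bench; x from its front to its hinge side, z up.
- blue_lid (a joint): Angle of the blue lid, rad: 0 shut, 1.05 fully up at its stop; may stand ajar at the start. Its hinge line runs along the case's y at x = +75, z = 80 mm in the case's frame; the handle rises as the angle grows. The hinge is stiff (about 3 to 5 N at the handle) and the lid stays where it is left.
- blue_prop (a joint): Angle of the prop rod, rad: 0 lying level towards the front, growing as its free end swings up and over towards the hinge side; 1.50 when its tip sits in the hole of the fully raised lid, end stop 1.54. Pivot along the case's y at x = +15, z = 50 mm; the rod swings in the plane y = -100 mm of the case. It stays where it is left (about 1 N at the grip).
- blue_handle (a point): Centre of the black handle of the blue lid: a roller 16 mm in diameter, 36 mm long along the case's y, at y = -35 mm of the case, 190 mm from the hinge line (6 mm above its level when shut), 35 mm out from the lid's edge on a 14 mm neck. Pinch its two flat ends from above, fingers closing along the case's y; it can turn between them as the lid rises.
- blue_knob (a point): Grip point on the black rubber grip at the rod's free end: 14 mm in diameter, 52 mm long, along the case's y, standing out sideways (-y) from the rod; this point lies 38 mm beside the rod and 148 mm from the pivot. Pinch it from above with the fingers closing along the case's x; it can turn between the fingers as the rod swings.
- blue_tip (a point): A point on the bent tip of the prop rod, 14 mm from the rod's axis; the tip is a 7 mm thick pin, 30 mm long, square to the rod, standing up when the rod lies down and pointing to the hinge side when the rod is up. Sits at the hole's centre when the rod is home.
- blue_hole (a point): Centre of the holding hole: a 22 x 22 mm opening in a 5 mm thick steel bracket on the lid's -y side, 130 mm out from the hinge line and 12 mm above its level when shut, at y = -100 mm of the case. With the lid fully up the opening faces the case's front (-x), and the tip enters it from that side. The point moves with the lid.
- yellow_lid (a joint): Angle of the lid of the other, alike case with the yellow lid, rad; to be left shut (0).
- yellow_prop (a joint): Angle of the prop rod of the yellow-lidded case, rad; to be left lying down.

How it is judged (in metres and radians):
On the way:
1. the blue lid is fully up (value of joint blue_lid above 0.95 rad), for 0.2 s.
At the end, for the whole second after the job is handed in: The blue lid is up (above 0.93 rad), the bent tip of its prop rod sits in the holding hole (tip point within 12 mm of the hole's centre), lid and rod are at rest, and the yellow-lidded case is shut (below 0.1 rad) with its rod down (below 0.4 rad) (value of joint blue_lid above 0.93 rad and distance between blue_tip and blue_hole below 0.012 m and velocity of joint blue_lid between -0.05 and 0.05 rad/s and velocity of joint blue_prop between -0.05 and 0.05 rad/s and value of joint yellow_lid below 0.1 rad and value of joint yellow_prop below 0.4 rad); the robot touches nothing.
It fails at once if the yellow lid is opened (value of joint yellow_lid above 0.2 rad).
It fails at once if the yellow-lidded case's prop rod is swung up (value of joint yellow_prop above 0.5 rad).
It also fails if it takes over 56 s, if anything falls off the work surface, if the arm or the gripper's body presses on something with over 40 N, if the wrist force passes 120 N, or if a joint passes its speed limit or range.

## Robot

A 6-joint arm with a two-finger parallel gripper is mounted at the origin on a cart in front of the work surface, level with it; the furniture and walls round the work are solid. World frame = base frame: x ahead of the robot, y to its left, z up, the work surface at z = 0. Lengths are in mm, angles in rad, forces in N, time in s.
With the tool pointing down it reaches from about 325 to 875 mm from the base axis. Payload 4.4 kg.
Tool frame: the origin (TCP) lies midway between the tips of the shut fingers; the grasp point (between the pads) lies bot.tcp_to_grasp behind it (bot.tcp_to_grasp is the distance from the TCP to the grasp point, in mm); z points along the fingers, y is the line along which they close (so a half turn about z gives the same grasp; the last joint's range is limited). The gripper opens to 85 mm and grips with 20 to 120 N. Pads are 22 mm wide; open, the fingers measure 114 mm over their backs; the gripper's body (76 mm by 85 mm) begins 54 mm behind the grasp point. The pads swing forward as they close: fully open they stand 13 mm farther back than shut.
Start: joints at [-1.359, 0.207, 1.542, -0, 1.393, -0.15], TCP at [203.514, -537.782, 231.282] pointing down, gripper open.
Joint ranges: [-2.73, 2.73], [-0.86, 2.22], [0.23, 2.46], [-1.11, 4.25], [0.08, 2.63], [-2.82, 2.82]. Speed limits (rad/s): [2.79, 2.79, 3.14, 3.14, 3.14, 3.14].

## Interface

Orientations are given as a unit quaternion [w, x, y, z].
In Python, from workcell import bot, snapshot, camera_params, close_job gives the robot as it stands.
- The arm moves only by the tool drive_tool, never from a script. Its argument "series" is one flat list of numbers, 7 for each row, row after row: the gripper's target within -1 to 1 (fully open at 1, half-way at 0, shut at -1), then the shift along the tool's x, y, z in mm, then the turn, a rotation vector about the tool's x, y, z in rad. A call has exactly 10 rows; each row is the pose to reach, as a shift and turn from the pose commanded when the call began, along the tool's axes at that moment; what a row does not reach only later rows make up. A row lasts 1/8 s, in which the tool goes at most 62.5 mm and 10.7 degrees, less where a joint would pass 70% of its speed; a pose out of reach is approached as far as the arm can. A call with a gripper value outside its range is refused whole. The fingers move at their own pace and stop on an object; the grip force is fixed at half the most. Time passes only in rows, so rows that repeat a pose let the fingers close, or fill a call up. It gives the time, the measured TCP pose, the force and the opening at its end, in the units of the state.
- bot.observe(): the state, without advancing time (a new reading comes with each control period).
- snapshot(name): name is "scene" or "top"; returns the picture (480x640x3 uint8, red, green, blue); there is no depth.
- camera_params(name): a dict with "fx", "fy", "cx", "cy" (pixels), "R" (3x3) and "t" (3): a world point X has camera coordinates R X + t. Camera axes: x right, y down, z forward; pixel columns grow to the right and rows downward; lengths in mm; the calibration is good to about 2 mm. A picture is of the moment at which its call begins. camera_params takes no time and is no camera call.
- close_job(): hands the job in, once; it reports no verdict.
The state is a dict: "t": time; "joint_positions": joint angles; "qd": joint speeds; "joint_torque": joint torques, N m; "ee_pos": TCP position; "ee_rot": TCP orientation; "contact_force": force on the tool from outside, world axes, zero at the start; "torque": the same for the moment, N m; "finger_gap": finger opening in mm.
Only numpy, scipy, OpenCV 4.12 (cv2) and the standard library are available. Lean on these libraries where they do the work, as an engineer would, in place of code of your own. Each camera call takes 0.05 s, during which the arm holds its last target. There are 200 camera calls.

## Working session

There is one attempt and no reset: what is moved stays moved. The work goes in short steps, Python scripts to look and compute and a tool call to move; the robot and the scene stay as the last step left them, time stands still between calls to the robot, and variables do not carry over. Pictures are saved under pics/ and viewed, on a budget of 10 in all, crops included, one or two more only if the job needs it, and the job is handed in when it is done.

Besides the shell and the picture viewer there is one more tool, called after "Call:" as a command line: name --argument value ..., lists and objects as JSON in quotes. drive_tool: Moves the arm, as the interface text tells. Its arguments: {"type":"object","properties":{"series":{"type":"array","items":{"type":"number"}}},"required":["series"]}

```bash
mkdir -p pics
python3 - <<'E'
from workcell import *
import cv2,numpy as np
for n in("scene","top"):
    cv2.imwrite(f"pics/{n}0.png",snapshot(n)[...,::-1]);p=camera_params(n);print(n,p)
s=bot.observe();print(s["t"],s["ee_pos"],s["ee_rot"],s["finger_gap"],bot.tcp_to_grasp,s["contact_force"])
E
```

```text
scene {'fx': 578.2234574391202, 'fy': 578.2234574391202, 'cx': 321.77913471640716, 'cy': 235.29940250204197, 'R': array([[-0.58510243, -0.81079538,  0.01630938],
       [-0.52344037,  0.3622219 , -0.77123633],
       [ 0.61940724, -0.45978924, -0.63633995]]), 't': array([ 256.30996819,  371.66881466, 1022.6003956 ])}
top {'fx': 560.5273151741684, 'fy': 560.5273151741684, 'cx': 320.308393781349, 'cy': 241.59670872888753, 'R': array([[-0.02457617, -0.99952022,  0.01885049],
       [-0.98946439,  0.02162914, -0.14315165],
       [ 0.14267525, -0.02217001, -0.98952123]]), 't': array([ -42.45349883,  528.94022321, 1225.98221078])}
0.1 [ 203.37244115 -537.08997952  230.20551401] [-1.07515651e-03  9.83681195e-01  1.79917062e-01 -2.90395099e-05] 85.17017844855876 18.700000000000003 [-0.13239038  0.04227134 -0.57510282]
```

View pics/top0.png

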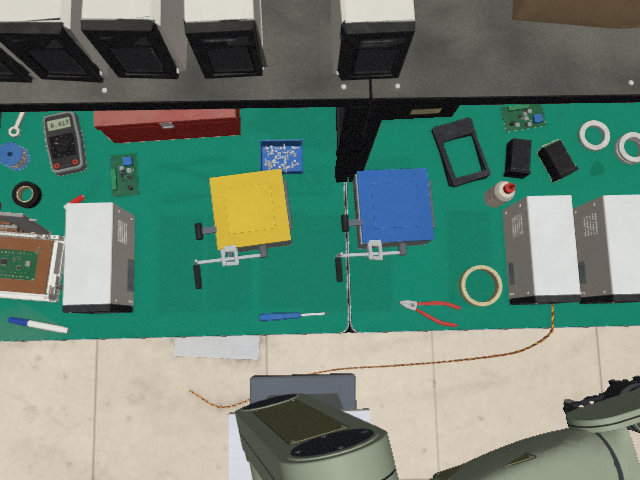

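View pics/scene0.png

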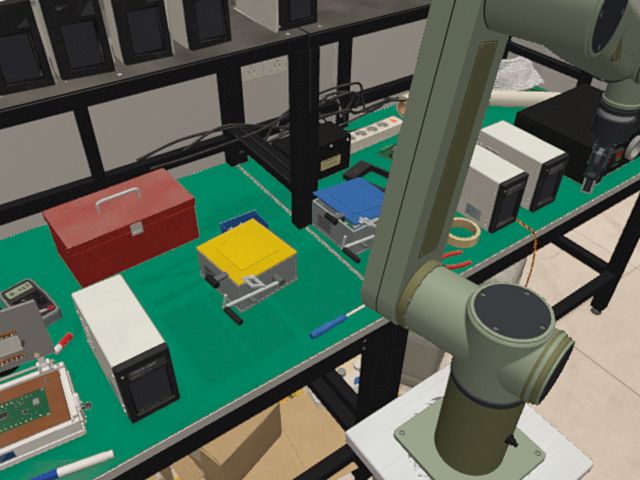

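Top view: the blue lid spans about px (357..432, 169..245), with its handle near (346,222) and the knob near (339,268). I'll enlarge both views into one picture.

Run:
```python
import cv2,numpy as np
a=cv2.imread("pics/top0.png")[160:290,325:445]; b=cv2.imread("pics/scene0.png")[165:275,300:400]
a=cv2.resize(a,None,fx=4,fy=4,interpolation=2)
b=cv2.resize(b,None,fx=3,fy=3,interpolation=2)
c=np.zeros((520,780,3),np.uint8);c[:520,:480]=a;c[:330,480:780]=b
cv2.imwrite("pics/crop0.png",c)
```

```text
(no output)
```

View pics/crop0.png

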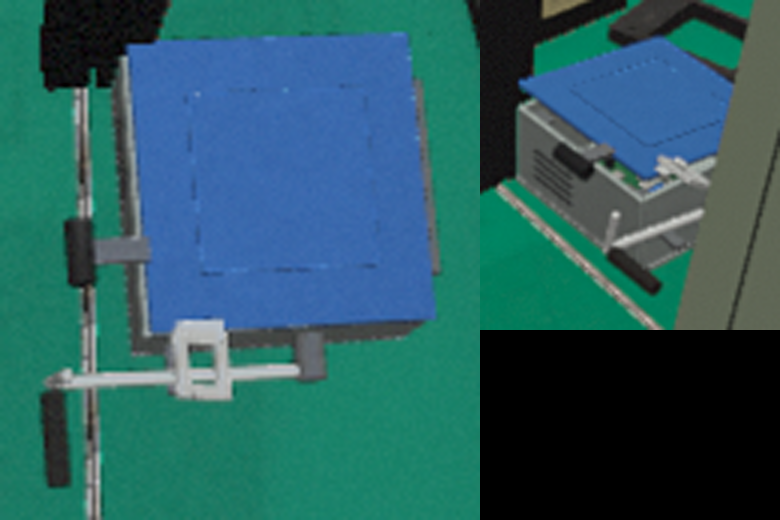

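Crop: the lid is ajar. Handle at top px (344.7,223), knob (339,269.5), hole (375.5,250), rod pivot end (402.7,252.5). Fitting the case pose and both angles.

```bash
cat > h.py <<'E'
import numpy as np
from workcell import *
from scipy.optimize import least_squares
def proj(n,X):
    p=camera_params(n);c=p["R"]@X+p["t"];return np.array([p["fx"]*c[0]/c[2]+p["cx"],p["fy"]*c[1]/c[2]+p["cy"]])
def lid(th,r,h,y): return np.array([75-r*np.cos(th)+h*np.sin(th),y,80+r*np.sin(th)+h*np.cos(th)])
def rod(ph,r,h,y): return np.array([15-r*np.cos(ph)+h*np.sin(ph),y,50+r*np.sin(ph)+h*np.cos(ph)])
def world(q,P):
    c,s=np.cos(q[2]),np.sin(q[2]);return np.array([q[0]+c*P[0]-s*P[1],q[1]+s*P[0]+c*P[1],P[2]])
def pts(q): return dict(handle=lid(q[3],190,6,-35),knob=rod(q[4],148,0,-138),hole=lid(q[3],130,12,-100),
   tip=rod(q[4],148,14,-100),tipend=rod(q[4],148,30,-100),pivot=rod(0,0,0,-100),
   FF=np.array([-80,80,80.]),FN=np.array([-80,-80,80.]),FNb=np.array([-80,-80,0.]),FFb=np.array([-80,80,0.]),rodend=rod(q[4],148,0,-100))
E
python3 - <<'E'
from h import *
T=lambda x,y:(325+x/4-.4,160+y/4-.4)
S=lambda x,y:(300+(x-480)/3-.3,165+y/3-.3)
obs=[("top","handle",T(79,252)),("top","knob",T(56,438)),("top","hole",T(202,360)),("top","pivot",T(311,370)),("top","FF",T(120,57)),("top","FN",T(135,350)),
("scene","handle",S(574,161)),("scene","knob",S(635,271)),("scene","tipend",S(614,214)),("scene","FF",S(519,103)),("scene","FN",S(641,200)),("scene","FNb",S(643,268)),("scene","FFb",S(519,178))]
f=lambda q:np.concatenate([proj(n,world(q,pts(q)[k]))-o for n,k,o in obs])
r=least_squares(f,[600,-130,-1.57,.1,0],loss="soft_l1",x_scale=[10,10,.1,.1,.1]);q=r.x;print(q)
for (n,k,o),e in zip(obs,f(q).reshape(-1,2)):print(n,k,e.round(1))
np.save("q.npy",q)
for k in("handle","knob","hole","tip"):print(k,world(q,pts(q)[k]).round(0))
q2=q.copy();q2[3]=1.05;q2[4]=1.5;print({k:world(q2,pts(q2)[k]).round(0) for k in("handle","hole","knob","tip")})
E
```

```text
[ 5.95585377e+02 -2.19151736e+02 -1.53543233e+00  1.04201015e-01
  1.54443202e-01]
top handle [0.6 0.7]
top knob [0.4 3.8]
top hole [0.  2.1]
top pivot [0.2 1. ]
top FF [ 1.2 -0.2]
top FN [ 2.5 -2.3]
scene handle [-1.  -0.2]
scene knob [0.5 0.2]
scene tipend [-1.1 -0.4]
scene FF [-1.  -0.2]
scene FN [-0.5 -0.3]
scene FNb [-2.9  2.6]
scene FFb [-1.2 -0.2]
handle [ 557. -107.  106.]
knob [453. -93.  73.]
hole [ 494. -170.  105.]
tip [491. -94.  87.]
{'handle': array([ 560., -206.,  248.]), 'hole': array([ 496., -243.,  199.]), 'knob': array([ 458., -229.,  198.]), 'tip': array([ 496., -241.,  199.])}
```

Run:
```python
from h import *
T=lambda x,y:(325+x/4-.4,160+y/4-.4)
S=lambda x,y:(300+(x-480)/3-.3,165+y/3-.3)
obs=[("top","handle",T(79,252)),("top","knob",T(56,438)),("top","hole",T(202,360)),("top","pivot",T(311,370)),("top","FF",T(120,57)),("top","FNb",T(135,352)),("top","rodend",T(60,380)),
("scene","handle",S(574,161)),("scene","knob",S(635,271)),("scene","tipend",S(614,214)),("scene","FF",S(519,103)),("scene","FN",S(641,200)),("scene","FFb",S(519,178))]
f=lambda q:np.concatenate([proj(n,world(q,pts(q)[k]))-o for n,k,o in obs])
r=least_squares(f,[600,-130,-1.57,.1,0],loss="soft_l1",x_scale=[10,10,.1,.1,.1]);q=r.x;print(q)
for (n,k,o),e in zip(obs,f(q).reshape(-1,2)):print(n,k,e.round(1))
np.save("q.npy",q)
for k in("handle","knob","hole","tip"):print(k,world(q,pts(q)[k]).round(0))
q2=q.copy();q2[3]=1.05;q2[4]=1.5;print({k:world(q2,pts(q2)[k]).round(0) for k in("handle","hole","knob","tip")})
```

```text
[ 5.97215013e+02 -2.19994275e+02 -1.53443945e+00  9.45335937e-02
  1.47550196e-01]
top handle [0.8 0.2]
top knob [0.7 3.2]
top hole [0.3 1.5]
top pivot [0.6 0.3]
top FF [ 1.5 -0.9]
top FNb [-0.3  1.3]
top rodend [-1.4  0.4]
scene handle [-1.2 -0. ]
scene knob [0.4 0. ]
scene tipend [-1.3 -0.5]
scene FF [-1.2 -0.6]
scene FN [-0.6 -0.8]
scene FFb [-1.3 -0.6]
handle [ 558. -108.  104.]
knob [455. -94.  72.]
hole [ 495. -170.  104.]
tip [493. -94.  86.]
{'handle': array([ 562., -207.,  248.]), 'hole': array([ 498., -244.,  199.]), 'knob': array([ 459., -230.,  198.]), 'tip': array([ 498., -242.,  199.])}
```

```bash
cat >> h.py <<'E'
from scipy.spatial.transform import Rotation as Ro
def goto(P,yaw=None):
    "shift+turn in tool axes to world TCP P, tool y at world angle yaw, pointing down"
    s=bot.observe();w=s["ee_rot"];R=Ro.from_quat([w[1],w[2],w[3],w[0]]);sh=R.inv().apply(np.array(P)-s["ee_pos"])
    rv=np.zeros(3)
    if yaw is not None:
        y=np.array([np.cos(yaw),np.sin(yaw),0]);z=np.array([0,0,-1.]);rv=(R.inv()*Ro.from_matrix(np.array([np.cross(y,z),y,z]).T)).as_rotvec()
    print("at",s["ee_pos"].round(1),"F",s["contact_force"].round(1),"gap",round(s["finger_gap"],1),"t",round(s["t"],2),"shift",sh.round(1),"turn",rv.round(3))
E
python3 -c "
from h import *
goto([558,-108,200],.036)
p=camera_params('top')
print(proj('top',np.array([325,0,0])),proj('top',np.array([700,-160,0])),proj('top',np.array([700,-160,400])))"
```

```text
at [ 203.4 -537.1  230.2] F [-0.1  0.  -0.6] gap 85.2 t 0.1 shift [ 483.5 -275.7   31. ] turn [-0.002 -0.002 -1.245]
[298.08700588 332.94987377] [362.58459269 171.12169764] [385.03522392 106.86378971]
```

Call:
drive_tool --series '[0.4,54,-31,0,0,0,-0.14,0.4,108,-62,0,0,0,-0.28,0.4,162,-92,0,0,0,-0.42,0.4,215,-123,0,0,0,-0.56,0.4,268,-154,5,0,0,-0.7,0.4,322,-184,10,0,0,-0.84,0.4,376,-215,20,0,0,-0.98,0.4,430,-246,25,0,0,-1.12,0.4,483,-276,30,0,0,-1.245,0.4,483,-276,30,0,0,-1.245]'

```text
t: 1.35
ee_pos: [558.7, -104.8, 200.0]
ee_rot: [-0.001, 0.692, 0.722, 0.0]
contact_force: [0.2, -0.5, -0.6]
finger_gap: 59.8
```

Run:
```python
from h import *
import cv2
q=np.load("q.npy");H=world(q,pts(q)["handle"])
goto([558,-108,150],.036)
a=snapshot("top")[...,::-1];b=snapshot("scene")[...,::-1]
c=np.zeros((560,790,3),np.uint8)
c[:560,:440]=cv2.resize(a[150:290,320:430],None,fx=4,fy=4,interpolation=2)
c[:525,440:790]=cv2.resize(b[110:285,280:397],(350,525),interpolation=2)
cv2.imwrite("pics/c1.png",c)
```

```text
at [ 558.7 -104.8  200. ] F [ 0.2 -0.5 -0.6] gap 59.8 t 1.35 shift [-3.2 -0.8 50. ] turn [-0.001 -0.002  0.006]
```

View pics/c1.png

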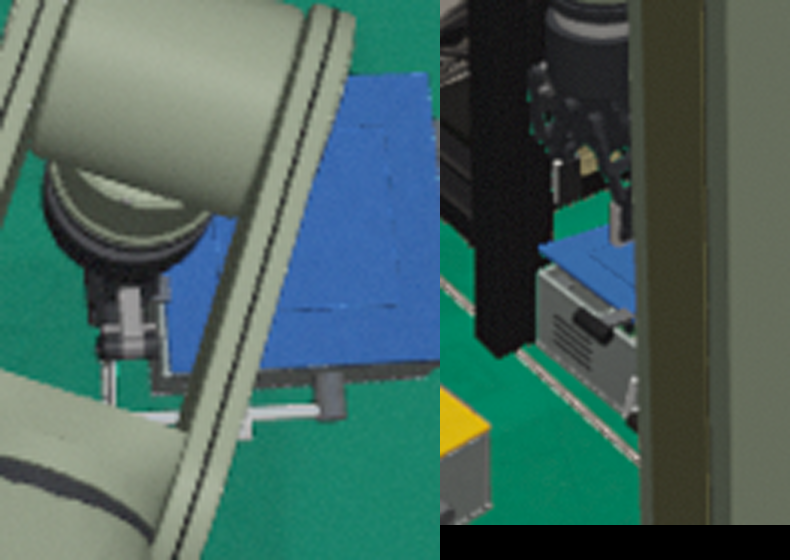

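The gripper hangs straight above the handle, with the post clear behind it. Descending.

Call:
drive_tool --series '[0.4,-3,-1,20,0,0,0.006,0.4,-3,-1,40,0,0,0.006,0.4,-3,-1,55,0,0,0.006,0.4,-3,-1,70,0,0,0.006,0.4,-3,-1,80,0,0,0.006,0.4,-3,-1,90,0,0,0.006,0.4,-3,-1,100,0,0,0.006,0.4,-3,-1,110,0,0,0.006,0.4,-3,-1,116,0,0,0.006,0.4,-3,-1,116,0,0,0.006]'

```text
t: 2.7
ee_pos: [556.3, -111.6, 84.6]
ee_rot: [-0.001, 0.696, 0.718, -0.0]
contact_force: [-0.5, -0.7, -0.2]
finger_gap: 59.4
```

Run:
```python
from h import *
import cv2
a=snapshot("top")[...,::-1];b=snapshot("scene")[...,::-1]
c=np.zeros((560,790,3),np.uint8)
c[:560,:440]=cv2.resize(a[150:290,320:430],None,fx=4,fy=4,interpolation=2)
c[:525,440:790]=cv2.resize(b[145:250,300:370],(350,525),interpolation=2)
cv2.imwrite("pics/c2.png",c)
goto([558,-108,84],.036)
```

```text
at [ 556.9 -111.8   85.5] F [ 1.  -0.7  0.4] gap 59.8 t 2.8 shift [3.7 1.2 1.5] turn [ 0.     0.    -0.006]
```

View pics/c2.png

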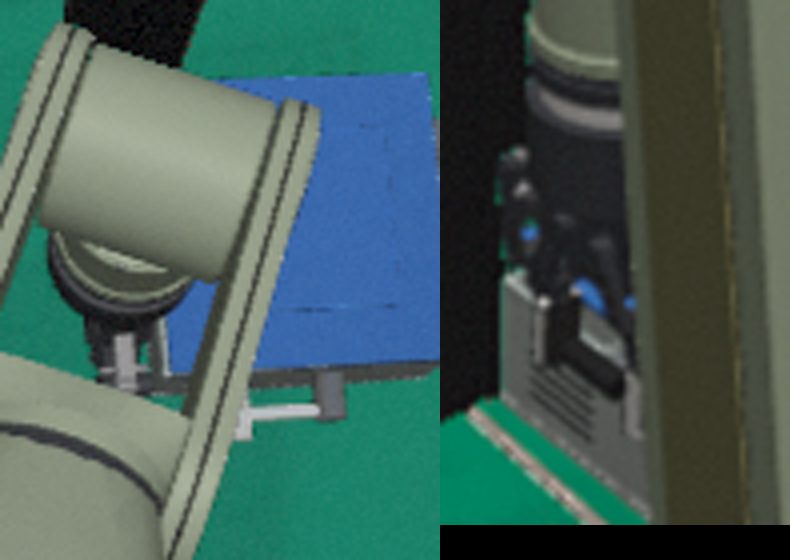

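The fingers straddle the handle: pads at crop (540,325) and (632,400), roller between them. Closing.

Call:
drive_tool --series '[0.4,3,1,2,0,0,0,-0.2,3,1,2,0,0,0,-0.6,3,1,2,0,0,0,-1,3,1,2,0,0,0,-1,3,1,2,0,0,0,-1,3,1,2,0,0,0,-1,3,1,2,0,0,0,-1,3,1,2,0,0,0,-1,3,1,2,0,0,0,-1,3,1,2,0,0,0]'

```text
t: 4.05
ee_pos: [556.4, -108.3, 82.8]
ee_rot: [-0.001, 0.696, 0.718, -0.001]
contact_force: [-5.2, 0.6, 1.9]
finger_gap: 35.1
```

Run:
```python
from h import *
goto([558,-108,84])
q=np.load("q.npy")
s=bot.observe();P=s["ee_pos"];w=s["ee_rot"];R=Ro.from_quat([w[1],w[2],w[3],w[0]])
h0=world(q,lid(q[3],190,6,-35))
for th in np.linspace(q[3],1.07,13):print(round(th,2),R.inv().apply(world(q,lid(th,190,6,-35))-h0).round(1))
```

```text
at [ 556.4 -108.3   82.8] F [-5.2  0.6  1.9] gap 35.1 t 4.05 shift [ 0.3  1.7 -1.2] turn [0. 0. 0.]
0.09 [0. 0. 0.]
0.18 [ -2.6  -0.  -15.2]
0.26 [ -6.3  -0.  -30.2]
0.34 [-11.3  -0.1 -44.8]
0.42 [-17.5  -0.1 -59. ]
0.5 [-24.8  -0.  -72.6]
0.58 [-33.1  -0.  -85.6]
0.66 [-42.5  -0.  -97.9]
0.74 [ -52.9    0.  -109.3]
0.83 [-6.410e+01  1.000e-01 -1.199e+02]
0.91 [-7.620e+01  1.000e-01 -1.296e+02]
0.99 [ -89.     0.2 -138.2]
1.07 [-102.5    0.2 -145.7]
```

Call:
drive_tool --series '[-1,-1,0,-8,0,0,0,-1,-3,0,-15,0,0,0,-1,-4,0,-23,0,0,0,-1,-6,0,-30,0,0,0,-1,-9,0,-38,0,0,0,-1,-11,0,-45,0,0,0,-1,-14,0,-52,0,0,0,-1,-17.5,0,-59,0,0,0,-1,-21,0,-66,0,0,0,-1,-25,0,-73,0,0,0]'

```text
t: 5.3
ee_pos: [557.5, -133.9, 156.2]
ee_rot: [-0.001, 0.696, 0.718, -0.001]
contact_force: [-4.2, -2.9, -9.3]
finger_gap: 34.8
```

Call:
drive_tool --series '[-1,-4,0,-6.5,0,0,0,-1,-8,0,-13,0,0,0,-1,-13,0,-19,0,0,0,-1,-17.5,0,-25,0,0,0,-1,-23,0,-31,0,0,0,-1,-28,0,-36.5,0,0,0,-1,-33.5,0,-42,0,0,0,-1,-39,0,-47,0,0,0,-1,-45,0,-52,0,0,0,-1,-51,0,-57,0,0,0]'

```text
t: 6.55
ee_pos: [559.8, -185.2, 213.2]
ee_rot: [0.0, 0.696, 0.718, -0.0]
contact_force: [-1.9, -2.2, -14.0]
finger_gap: 34.8
```

Call:
drive_tool --series '[-1,-4,0,-3,0,0,0,-1,-8,0,-6,0,0,0,-1,-13,0,-8.5,0,0,0,-1,-17,0,-11,0,0,0,-1,-21,0,-13,0,0,0,-1,-25,0,-15,0,0,0,-1,-27,0,-16.5,0,0,0,-1,-29,0,-17.5,0,0,0,-1,-30,0,-18,0,0,0,-1,-30,0,-18,0,0,0]'

```text
t: 7.8
ee_pos: [560.7, -207.6, 227.8]
ee_rot: [-0.006, 0.696, 0.718, 0.004]
contact_force: [2.4, 13.9, -19.7]
finger_gap: 34.8
```

Run:
```python
from h import *
import cv2
goto([0,0,0])
a=snapshot("top")[...,::-1];b=snapshot("scene")[...,::-1]
c=np.zeros((560,790,3),np.uint8)
c[:560,:440]=cv2.resize(a[150:290,320:430],None,fx=4,fy=4,interpolation=2)
c[:525,440:790]=cv2.resize(b[125:265,280:373],(350,525),interpolation=2)
cv2.imwrite("pics/c3.png",c)
```

```text
at [ 560.7 -207.6  227.8] F [  2.4  13.9 -19.7] gap 34.8 t 7.8 shift [ 222.4 -553.2  232.1] turn [0. 0. 0.]
```

View pics/c3.png

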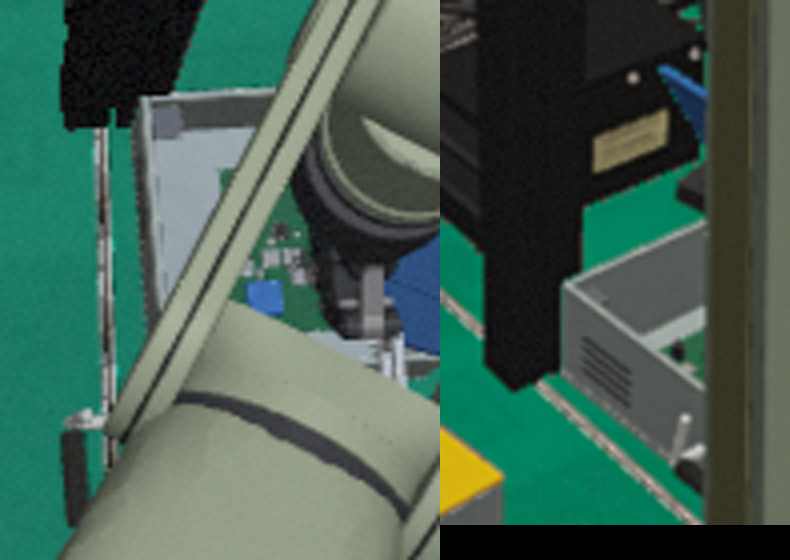

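Call:
drive_tool --series '[-1,1,0,1,0,0,0,-0.4,1,0,1,0,0,0,0.2,1,0,1,0,0,0,0.4,1,0,1,0,0,0,0.4,1,0,1,0,0,0,0.4,1,0,-10,0,0,0,0.4,1,0,-30,0,0,0,0.4,0,0,-60,0,0,0,0.4,0,0,-90,0,0,0,0.4,0,0,-90,0,0,0]'

```text
t: 9.15
ee_pos: [562.5, -215.9, 326.2]
ee_rot: [0.004, 0.697, 0.717, 0.001]
contact_force: [0.3, -0.3, -0.3]
finger_gap: 59.7
```

Run:
```python
from h import *
print(bot.observe()["joint_positions"].round(2))
goto([458,-94,200],-1.534);goto([458,-94,200],1.607)
```

```text
[-0.51  0.2   1.35 -0.    1.58 -0.54]
at [ 562.5 -215.9  326.2] F [ 0.3 -0.3 -0.3] gap 59.7 t 9.15 shift [ 125.5 -101.9  124.8] turn [ 0.01  -0.002  1.564]
at [ 562.5 -215.9  326.2] F [ 0.3 -0.3 -0.3] gap 59.7 t 9.15 shift [ 125.5 -101.9  124.8] turn [ 0.002  0.01  -1.577]
```

Call:
drive_tool --series '[0.4,16,-13,0,0,0,0.16,0.4,32,-26,0,0,0,0.33,0.4,48,-39,10,0,0,0.5,0.4,64,-52,25,0,0,0.67,0.4,80,-65,50,0,0,0.84,0.4,96,-78,75,0,0,1.01,0.4,112,-91,100,0,0,1.18,0.4,125,-103,125,0,0,1.35,0.4,125,-103,130,0,0,1.52,0.4,125,-103,130,0.01,0,1.565]'

```text
t: 10.4
ee_pos: [452.5, -92.1, 189.5]
ee_rot: [-0.004, 1.0, 0.017, -0.005]
contact_force: [0.2, 1.3, -0.7]
finger_gap: 59.7
```

Run:
```python
from h import *
import cv2
a=snapshot("top")[...,::-1];b=snapshot("scene")[...,::-1]
c=np.zeros((560,790,3),np.uint8)
c[:560,:440]=cv2.resize(a[150:290,320:430],None,fx=4,fy=4,interpolation=2)
c[:525,440:790]=cv2.resize(b[125:265,280:373],(350,525),interpolation=2)
cv2.imwrite("pics/c4.png",c)
goto([456,-94,54],-1.534)
```

```text
at [453.4 -92.6 190.4] F [-0.5 -0.4 -0.2] gap 59.6 t 10.5 shift [  3.6   2.4 136.4] turn [-0.007  0.008 -0.001]
```

View pics/c4.png

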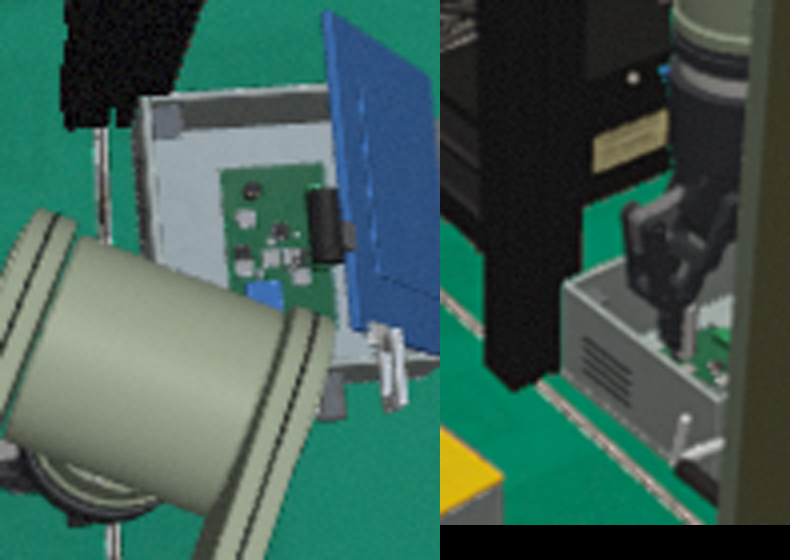

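The lid stays up: handle at top px (401,206), bracket at (417,242). Lowering to the knob.

Call:
drive_tool --series '[0.4,3,2,25,-0.007,0.008,0,0.4,3,2,45,-0.007,0.008,0,0.4,3,2,65,-0.007,0.008,0,0.4,3,2,85,-0.007,0.008,0,0.4,3,2,100,-0.007,0.008,0,0.4,3,2,110,-0.007,0.008,0,0.4,3,2,120,-0.007,0.008,0,0.4,3,2,130,-0.007,0.008,0,0.4,3,2,136,-0.007,0.008,0,0.4,3,2,136,-0.007,0.008,0]'

```text
t: 11.75
ee_pos: [455.9, -93.7, 54.8]
ee_rot: [0.0, 1.0, 0.018, 0.0]
contact_force: [0.5, 1.5, -0.2]
finger_gap: 59.9
```

Call:
drive_tool --series '[0.2,0,0,0,0,0,0,0,0,0,0,0,0,0,-0.2,0,0,0,0,0,0,-0.4,0,0,0,0,0,0,-0.6,0,0,0,0,0,0,-0.8,0,0,0,0,0,0,-1,0,0,0,0,0,0,-1,0,0,0,0,0,0,-1,0,0,0,0,0,0,-1,0,0,0,0,0,0]'

```text
t: 13.0
ee_pos: [456.2, -93.7, 55.3]
ee_rot: [0.0, 1.0, 0.018, 0.001]
contact_force: [0.6, 2.8, 1.1]
finger_gap: 11.8
```

Run:
```python
from h import *
goto([456,-94,54],-1.534)
q=np.load("q.npy")
for th in(.95,1,1.05):print(th,proj("top",world(q,lid(th,190,6,-35))).round(1),proj("top",world(q,lid(th,130,12,-100))).round(1))
s=bot.observe();w=s["ee_rot"];R=Ro.from_quat([w[1],w[2],w[3],w[0]])
h0=world(q,rod(q[4],148,0,-138))
for th in np.linspace(q[4],1.52,21):print(round(th,2),R.inv().apply(world(q,rod(th,148,0,-138))-h0).round(1))
```

```text
at [456.2 -93.7  55.3] F [0.6 2.8 1.1] gap 11.8 t 13.0 shift [-0.3  0.3  1.3] turn [ 0.    -0.002 -0.001]
0.95 [392.7 208. ] [411.9 243.6]
1 [397.3 207.2] [415.1 243.2]
1.05 [402.  206.5] [418.3 242.8]
0.15 [0. 0. 0.]
0.22 [  0.    1.8 -10. ]
0.28 [  0.    4.4 -19.8]
0.35 [  0.1   7.5 -29.5]
0.42 [  0.1  11.4 -38.9]
0.49 [  0.1  15.9 -48. ]
0.56 [  0.1  21.  -56.8]
0.63 [  0.1  26.6 -65.2]
0.7 [  0.1  32.9 -73.2]
0.77 [  0.2  39.7 -80.7]
0.83 [  0.2  47.  -87.8]
0.9 [  0.2  54.7 -94.4]
0.97 [   0.2   62.9 -100.4]
1.04 [   0.2   71.5 -105.8]
1.11 [   0.2   80.4 -110.7]
1.18 [   0.2   89.6 -114.9]
1.25 [   0.3   99.1 -118.4]
1.31 [   0.3  108.9 -121.4]
1.38 [   0.3  118.8 -123.6]
1.45 [   0.3  128.8 -125.1]
1.52 [   0.3  138.9 -126. ]
```

Call:
drive_tool --series '[-1,0,2,-10,0,0,0,-1,0,4.5,-20,0,0,0,-1,0,7.5,-29.5,0,0,0,-1,0,11.5,-39,0,0,0,-1,0,16,-48,0,0,0,-1,0,21,-57,0,0,0,-1,0,27,-65,0,0,0,-1,0,33,-73,0,0,0,-1,0,40,-81,0,0,0,-1,0,47,-88,0,0,0]'

```text
t: 14.25
ee_pos: [458.1, -138.0, 145.3]
ee_rot: [-0.003, 1.0, 0.018, 0.001]
contact_force: [-0.1, 11.9, 7.4]
finger_gap: 11.4
```

Call:
drive_tool --series '[-1,0,8,-6.5,0,0,0,-1,0,16,-12.5,0,0,0,-1,0,24.5,-18,0,0,0,-1,0,33.5,-23,0,0,0,-1,0,38,-25,0,0,0,-1,0,42.5,-27,0,0,0,-1,0,47,-29,0,0,0,-1,0,52,-30.5,0,0,0,-1,0,57,-32,0,0,0,-1,0,57,-32,0,0,0]'

```text
t: 15.5
ee_pos: [461.0, -199.0, 180.6]
ee_rot: [0.002, 1.0, 0.018, 0.003]
contact_force: [-4.5, 5.6, 18.2]
finger_gap: 12.0
```

Run:
```python
from h import *
import cv2
a=snapshot("top")[...,::-1];b=snapshot("scene")[...,::-1]
c=np.zeros((560,790,3),np.uint8)
c[:560,:440]=cv2.resize(a[150:290,340:450],None,fx=4,fy=4,interpolation=2)
c[:525,440:790]=cv2.resize(b[125:265,300:393],(350,525),interpolation=2)
cv2.imwrite("pics/c5.png",c)
goto([456,-94,54],-1.534)
```

```text
at [ 461.  -198.9  180.5] F [-3.5  4.8 18. ] gap 11.6 t 15.6 shift [  -1.9 -105.6  126.1] turn [ 0.004 -0.005 -0.   ]
```

View pics/c5.png

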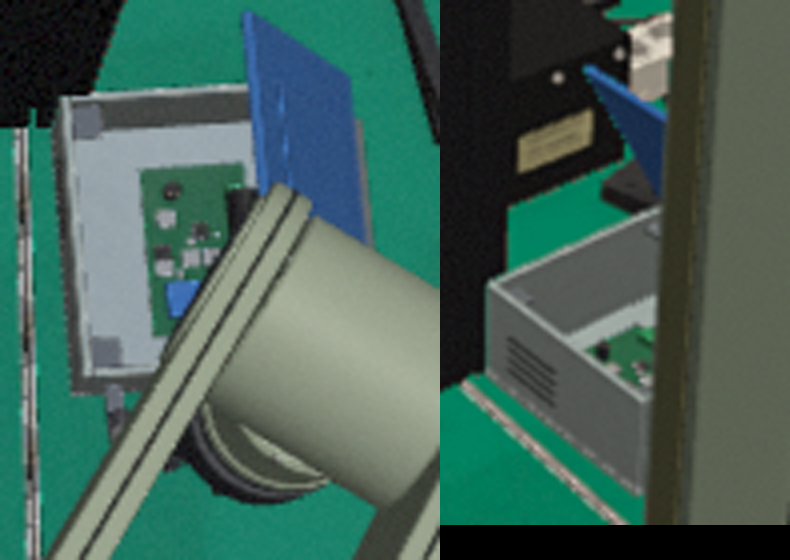

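Run:
```python
from h import *
q=np.load("q.npy")
P=bot.observe()["ee_pos"]
pv=world(q,rod(0,0,0,-138));print(pv.round(1))
d=pv[1]-P[1];phi=np.arccos(-d/148);print("phi",phi, "knob z",50+148*np.sin(phi),"pad z",P[2]+18.7)
for th in(phi,1.3,1.35,1.4,1.45,1.5,1.53):print(round(th,2),(world(q,rod(th,148,0,-138))-world(q,rod(phi,148,0,-138))).round(1))
```

```text
[ 459.9 -240.    50. ]
phi 1.2897414080490408 knob z 192.19297888635 pad z 199.24193926041937
1.29 [0. 0. 0.]
1.3 [ 0.1 -1.5  0.4]
1.35 [ 0.3 -8.6  2.2]
1.4 [  0.6 -15.9   3.7]
1.45 [  0.8 -23.2   4.7]
1.5 [  1.1 -30.6   5.4]
1.53 [  1.3 -35.    5.7]
```

Call:
drive_tool --series '[-1,0,1,-3,0,0,0,-1,0,4,-6,0,0,0,-1,0,8,-7,0,0,0,-1,0,12,-8,0,0,0,-1,0,16,-9,0,0,0,-1,0,20,-9.5,0,0,0,-1,0,24,-10,0,0,0,-1,0,27,-10.5,0,0,0,-1,0,29,-10.5,0,0,0,-1,0,29,-10.5,0,0,0]'

```text
t: 16.85
ee_pos: [462.1, -227.3, 187.1]
ee_rot: [0.001, 1.0, 0.018, 0.003]
contact_force: [4.1, 2.3, 1.7]
finger_gap: 11.7
```

Call:
drive_tool --series '[-1,0,1,0,0,0,0,-1,0,2,0,0,0,0,-1,0,3,0,0,0,0,-1,0,4,0,0,0,0,-1,0,5,0,0,0,0,-1,0,6,0,0,0,0,-1,0,6,0,0,0,0,-1,0,6,0,0,0,0,-1,0,6,0,0,0,0,-1,0,6,0,0,0,0]'

```text
t: 18.1
ee_pos: [462.3, -232.4, 187.4]
ee_rot: [-0.0, 1.0, 0.018, 0.003]
contact_force: [4.5, 4.9, 5.8]
finger_gap: 12.0
```

Call:
drive_tool --series '[-0.8,0,6,0,0,0,0,-0.6,0,6,0,0,0,0,-0.4,0,6,0,0,0,0,-0.2,0,6,0,0,0,0,0,0,6,0,0,0,0,0,0,6,0,0,0,0,0,-10,6,-15,0,0,0,0,-20,6,-35,0,0,0,0,-40,6,-60,0,0,0,0,-60,6,-90,0,0,0]'

```text
t: 19.35
ee_pos: [399.8, -240.6, 277.1]
ee_rot: [0.0, 1.0, 0.018, 0.001]
contact_force: [-0.1, -0.1, -0.3]
finger_gap: 42.6
```

Call:
drive_tool --series '[0,0,55,-20,0,0,0,0,0,110,-40,0,0,0,0,0,165,-60,0,0,0,0,0,220,-60,0,0,0,0,0,260,-60,0,0,0,0,0,260,-60,0,0,0,0,0,260,-60,0,0,0,0,0,260,-60,0,0,0,0,0,260,-60,0,0,0,0,0,260,-60,0,0,0]'

```text
t: 20.6
ee_pos: [410.5, -499.9, 336.4]
ee_rot: [0.001, 1.0, 0.018, 0.001]
contact_force: [-0.2, 0.0, -0.2]
finger_gap: 42.5
```

Run:
```python
from h import *
import cv2
a=snapshot("top")[...,::-1];b=snapshot("scene")[...,::-1]
c=np.zeros((560,800,3),np.uint8)
c[:560,:440]=cv2.resize(a[170:270,355:434],(440,560),interpolation=2)
c[:525,440:]=cv2.resize(b[135:265,310:399],(360,525),interpolation=2)
cv2.imwrite("pics/c6.png",c)
goto([456,-94,54],-1.534)
q=np.load("q.npy")
for n,(x0,y0,s,o) in dict(top=(355,170,5.57,0),scene=(310,135,4.04,440)).items():
  f=lambda X:((proj(n,world(q,X))-[x0,y0]+.5)*s+[o,0]).round(0)
  print(n,"hole",f(lid(1.05,130,12,-100)),"handle",f(lid(1.05,190,6,-35)))
  for p in(1.42,1.5,1.54):print(p,"tip",f(rod(p,148,14,-100)),"tipend",f(rod(p,148,30,-100)),"knob",f(rod(p,148,0,-138)))
```

```text
at [ 410.4 -500.2  336.1] F [-0.4  0.2  1.1] gap 43.0 t 20.7 shift [  59.8 -404.5  281.9] turn [ 0.001 -0.002 -0.001]
top hole [355. 408.] handle [264. 206.]
1.42 tip [315. 411.] tipend [361. 407.] knob [284. 520.]
1.5 tip [349. 409.] tipend [394. 406.] knob [318. 518.]
1.54 tip [365. 408.] tipend [411. 405.] knob [335. 517.]
scene hole [785. 175.] handle [667.  71.]
1.42 tip [766. 184.] tipend [787. 171.] knob [795. 227.]
1.5 tip [782. 177.] tipend [802. 166.] knob [811. 218.]
1.54 tip [789. 174.] tipend [810. 163.] knob [818. 214.]
```

View pics/c6.png

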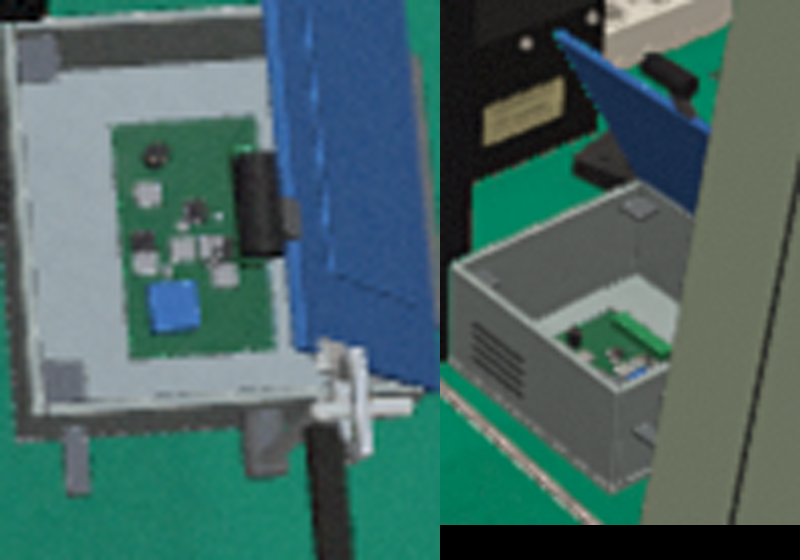

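The tip passes through the bracket: pin end at crop (412,407), bracket centre about (355,405), so the rod is at about 1.53. Handle at about (262,206), so the lid is at about 1.05. Next is a numeric check that the yellow case is unchanged, then hand-in.

Run:
```python
from h import *
import cv2
a=cv2.imread("pics/top0.png");b=snapshot("top")[...,::-1]
d=cv2.absdiff(a,np.ascontiguousarray(b)).max(2)[165:292,190:296]
print("yellow region: mean diff",d.mean().round(2),"frac>40",(d>40).mean().round(4))
s=bot.observe();print(s["t"],np.abs(s["qd"]).max(),s["contact_force"].round(1))
if (d>40).mean()<.03: print(close_job())
```

```text
yellow region: mean diff 3.35 frac>40 0.0
20.75 0.005543060911980938 [ 0.5 -0.6  1.2]
the job is handed in; nothing more can be done
None
```

The blue case is open and propped, and I handed the job in at about 21 s of the 56 s allowed. I lifted the lid by its handle to its stop and let go. Then I swung the prop rod up until its tip went through the holding hole, let go, and moved the arm clear.

**Last checks**
- **Lid:** the last picture puts it at about 1.05 rad, at its stop, and it stayed there after I let go.
- **Rod:** the tip goes through the bracket, with the rod at about 1.53–1.54 rad. I estimate the tip point is about 4 mm past the hole's centre (limit 12 mm).
- **Yellow case:** its area in the top camera is unchanged from the start, with no pixels differing beyond noise.
- **Robot:** at rest and touching nothing (forces near zero).

**What disagreed**
- **Upward force:** my first estimate of the rod's starting angle was slightly off. This gave a temporary upward force of about 18 N on the tool during the swing, which I relieved by raising the path.
- **Extra push:** as I let go of the rod, the command pushed it about 6 mm further than I meant. That left it near its end stop at 1.54 rad instead of 1.50.
- **Only one view of the tip:** the arm blocked the scene camera, so the tip-in-hole check rests on the top camera alone.

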